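# Hang a bit holder on the rail and hold it against the spring pad

## Robot

A 6-joint arm with a two-finger parallel gripper is mounted at the origin on the work surface. World frame = base frame: x ahead of the robot, y to its left, z up, the work surface at z = 0. Lengths are in m, angles in rad, forces in N, time in s.
With the tool pointing down it reaches from about 0.325 to 0.9 m from the base axis. Payload 3.5 kg.
Tool frame: the origin (TCP) lies midway between the tips of the shut fingers; the grasp point (between the pads) lies 19 mm behind it; z points along the fingers, y is the line along which they close (so a half turn about z gives the same grasp; the last joint's range is limited). The gripper opens to 85 mm and grips with 20 to 120 N. Pads are 22 mm wide; open, the fingers measure 114 mm over their backs; the gripper's body (76 mm by 85 mm) begins 54 mm behind the grasp point. The pads swing forward as they close: fully open they stand 13 mm farther back than shut.
Start: joints at [-1.446, 0.276, -0.026, 1.268, 0, 1.467], TCP at [0.141, -0.609, 0.231] pointing down, gripper open.
Joint ranges: [-3.12, 3.12], [-0.85, 1.88], [-1.08, 1.24], [-1.95, 2.15], [-1.57, 1.53], [-3.14, 3.14]. Speed limits (rad/s): [2.57, 2.57, 3.14, 3.14, 3.14, 3.14].

## Interface

Orientations are given as a unit quaternion [w, x, y, z].
In Python, from bench import bot gives the robot as it stands.
- The arm moves only by the tool drive_tool, never from a script. Its argument "targets" is a list of rows, each a list of 2 entries, a list of its own where there are three numbers: the shift along the world's x, y, z in m, then the turn, a rotation vector about the world's x, y, z in degrees. A call has 1 to 20 rows; each row is the pose to reach, as a shift and turn from the pose commanded when the call began; what a row does not reach only later rows make up. A row lasts 1/8 s, in which the tool goes at most 62.5 mm and 10.7 degrees, less where a joint would pass 70% of its speed; a pose out of reach is approached as far as the arm can. A call with a gripper value outside its range is refused whole. "gripper" is the closure in counts, from 0 (fully open) to 255 (shut), set as the call begins (left out, the last holds). The fingers move at their own pace and stop on an object; "grip_force" is the grip in N (left out, the last holds). Time passes only in rows, so rows that repeat a pose let the fingers close. It gives the time, the measured TCP pose, the force, the opening and the grip force at its end, in the units of the state.
- bot.get_state(): the state, without advancing time (a new reading comes with each control period).
- bot.read_camera(name): name is "scene" or "side" or "wrist"; returns a dict with "frame" (480x640x3 uint8, red, green, blue), "z_map" (480x640 float32, m along the optical axis (not along the pixel's ray), 0 where there is no reading), "K" (3x3 intrinsics, pixels), "dist_coeffs" ([k1, k2, p1, p2, k3] as OpenCV has them; the pictures are not rectified), "rvec" (rotation vector, rad) and "tvec" (3), from world to camera coordinates, as OpenCV has them. Camera axes: x right, y down, z forward; pixel columns grow to the right and rows downward; lengths in m; the calibration is good to about 2 mm. A picture is of the moment at which its call begins.
- bot.close_job(): hands the job in; it is judged then, once.
Trained networks look in the newest picture that a camera, given by its name, has taken for a name from the list of things; names that differ only in an ending like _2 or _b are one class to them, and where a whole thing is asked for, a point or a joint stands for the part that bears it (a point fixed in the world has none). Each returns a list of dicts, best first, with "score" (0 to 1); they miss things now and then, are a little off and sometimes report something else, mostly with a low value. They report only what shows in the picture. A call takes as long as a camera call. They do not tell look-alikes from the thing itself.
- bot.silhouettes(camera, target): "region" (480x640 bool, what is visible of it) and "position" ([row, column] in pixels, amid what is visible of it).
The state is a dict: "clock": time; "joints": joint angles; "qvel": joint speeds; "joint_efforts": joint torques, N m; "eef_pos": TCP position; "ee_rot": TCP orientation; "force": force on the tool from outside, world axes, zero at the start; "torque": the same for the moment, N m; "finger_gap": finger opening in m; "gripper_force": force on a finger pad.
Only numpy, scipy, OpenCV 4.12 (cv2) and the standard library are available. Lean on these libraries where they do the work, as an engineer would, in place of code of your own. Each camera call takes 0.05 s, during which the arm holds its last target. There are 200 camera calls.

## Task

Be my third hand: hook the orange bit holder over the steel rail at its green end, slide it along, still hooked on, to the spring gauge, and press its back squarely on the middle of the red pad, without ramming it, until the black pointer stands in the green part of the scale (a steady 8 N or so). Finish while still holding it pressed there, upright, for me to tighten its clamp screw. Leave the tape, screwdriver and blue tray alone.

Things in the scene. Friction and masses are not known exactly. Their poses are not given: they have to be found in the camera images.
- hanger: Bit holder: upright orange block 40 (x) x 36 (y) x 70 (z) mm, about 0.25 kg, to be gripped from above across y. Origin: centre of its underside; +x is its back, with an aluminium hook 24 mm wide (y): a strip z 64 to 70, running back from the back face (x 20) to x 70, with a lip (x 64 to 70) hanging down to z 44. The throat between back face and lip is 44 mm wide, open below.
- hook (a point): Point on the hanger in the middle of the hook's throat at the underside of the strip: 42 mm behind the block's centre (+x), 64 mm above its underside. Same axes as the hanger.
- rail: Rail jig, fixed. Origin on the bench below the middle of a horizontal steel bar, 12 mm diameter, along y, axis at z 130 mm. Square 16 mm posts at y +-175, 140 high; navy base 12 thick, x -30 to 100, y +-195. The bar is green from y 50 to 150: the green end. -x is the robot's side: the block hangs there, its hook reaching over the bar to +x.
- rail_green (a point): Point on the bar's axis at the middle of the green end (y = 100 mm, z = 130 mm in the rail's frame). Same axes as the rail.
- gauge: Spring gauge, fixed, below the bar, 20 to 110 mm to the -y side of the bar's middle. Aluminium housing 90 (x) x 50 (y) x 92 (z) mm, from x -5 to 85, top 26 mm below the bar's axis. Origin on the jig's base below the bar, axes as the rail's. On top beyond the bar a white scale with a green zone (pad 5 to 12 mm in), then red; a black pointer moves with the pad.
- pad_rest (a point): Centre of the front face of the gauge's red pad when out (does not move with the pad); axes as the rail's. The pad is a 28 mm disc facing -x (the robot), its face 22 mm to the robot's side of the bar's axis and 36 mm below it. A hooked block passes in front of it with its back face 22 to 38 mm to the robot's side of the bar's axis.
- pad (a joint): How far the red pad is pushed in towards +x, m: 0 out, 0.016 at its hard stop. A spring of 1 N per mm, no preload: 8 mm is 8 N.
- tape: Bystander: a roll of green tape lying flat, 100 mm across, 25 mm high; origin at the centre of its underside.
- screwdriver: Bystander: a screwdriver lying on the bench along its x, about 200 mm long; origin beneath it.
- tray: Bystander: a blue open parts tray 100 by 140 by 40 mm; origin at the centre of its underside.
There are look-alikes about, which are no part of the job. There is more than one size of the hanger; the one meant has the size given above.

How it is judged:
By the outcome, as a careful person would: the job done as asked, in the order asked, and still so for the second after the job is handed in, while the arm keeps its last pose, push and grip.
It also fails if it takes over 51 s, if anything falls off the work surface, if the arm or the gripper's body presses on something with over 40 N, if the wrist force passes 120 N, or if a joint passes its speed limit or range.

## Working session

There is one attempt and no reset: what is moved stays moved. The work goes in short steps, Python scripts to look and compute and a tool call to move; the robot and the scene stay as the last step left them, time stands still between calls to the robot, and variables do not carry over. Pictures are saved under pics/ and viewed, at most 10 in all, crops included, and the job is handed in when it is done.

Besides the shell and the picture viewer there is one more tool, called after "Call:" as a command line: name --argument value ..., lists and objects as JSON in quotes. drive_tool: Moves the arm, as the interface text tells. Its arguments: {"type":"object","properties":{"targets":{"type":"array"},"gripper":{"type":"number"},"grip_force":{"type":"number"}},"required":["targets"]}

```bash
mkdir -p pics; ls; cat > h.py <<'E'
import numpy as np, cv2
from bench import bot
def cloud(c):
    """world xyz per pixel (480x640x3), nan where no depth"""
    z=c["z_map"].astype(float); h,w=z.shape
    u,v=np.meshgrid(np.arange(w),np.arange(h))
    n=cv2.undistortPoints(np.stack([u,v],-1).reshape(-1,1,2).astype(float),c["K"],c["dist_coeffs"]).reshape(h,w,2)
    p=np.dstack([n*z[...,None],z]); R=cv2.Rodrigues(np.array(c["rvec"],float))[0]
    P=(p-np.ravel(c["tvec"]))@R; P[z==0]=np.nan
    return P
def save(n,im,s=1): cv2.imwrite(f"pics/{n}.png",cv2.resize(im,None,fx=s,fy=s,interpolation=cv2.INTER_CUBIC)[...,::-1])
E
python3 - <<'E'
from h import *
ims=[]
for n in ["scene","side"]:
    c=bot.read_camera(n); P=cloud(c); np.savez(f"{n}.npz",P=P,f=c["frame"]); ims.append(c["frame"])
    for t in ["hanger","rail","gauge","tape","screwdriver","tray","pad"]:
        for d in bot.silhouettes(n,t):
            q=P[d["region"]]; q=q[~np.isnan(q[:,0])]
            if len(q)==0: continue
            print(n,t,round(d["score"],2),np.round(d["position"]),len(q),np.percentile(q,[2,50,98],axis=0).round(3).tolist())
    save(n,c["frame"])
s=bot.get_state(); print(s)
E
```

```text
pics
scene hanger 0.78 [231. 395.] 516 [[0.412, 0.057, 0.0], [0.429, 0.104, 0.05], [0.438, 0.124, 0.055]]
scene hanger 0.67 [185. 344.] 462 [[0.359, -0.08, 0.005], [0.376, -0.056, 0.049], [0.385, -0.012, 0.055]]
scene hanger 0.66 [224. 331.] 680 [[0.449, -0.05, 0.006], [0.487, -0.018, 0.069], [0.537, 0.004, 0.073]]
scene rail 0.87 [307. 297.] 11038 [[0.606, -0.218, 0.007], [0.665, 0.011, 0.012], [0.734, 0.155, 0.137]]
scene gauge 0.78 [264. 237.] 2152 [[0.625, -0.152, 0.016], [0.676, -0.114, 0.1], [0.713, -0.101, 0.107]]
scene tape 0.88 [309. 509.] 1337 [[0.417, 0.327, -0.0], [0.469, 0.374, 0.023], [0.513, 0.421, 0.028]]
scene screwdriver 0.78 [160. 246.] 518 [[0.396, -0.351, -0.001], [0.418, -0.294, 0.02], [0.44, -0.18, 0.027]]
scene tray 0.92 [191. 175.] 3013 [[0.531, -0.446, -0.001], [0.584, -0.374, 0.016], [0.638, -0.302, 0.04]]
scene pad 0.7 [310. 295.] 10881 [[0.607, -0.217, 0.007], [0.665, 0.013, 0.012], [0.734, 0.155, 0.137]]
scene pad 0.54 [261. 230.] 5 [[0.682, -0.125, 0.105], [0.682, -0.12, 0.109], [0.683, -0.119, 0.111]]
side hanger 0.77 [293. 372.] 331 [[0.412, 0.056, 0.
[... 1084 characters left out ...]
]]
{'clock': 0.8, 'joints': array([-1.44643257e+00,  2.76366143e-01, -2.63555460e-02,  1.26799721e+00,
       -1.16089051e-05,  1.46739338e+00]), 'qvel': array([ 0.00011783,  0.00125083,  0.00118913, -0.00111807,  0.0006664 ,
        0.00229841]), 'joint_efforts': array([ 1.46433125e-03, -4.45420754e+01,  2.95545763e+01,  4.91627652e-04,
       -2.67988980e-04, -2.20080274e-06]), 'eef_pos': array([ 0.1411144 , -0.60888292,  0.23135533]), 'ee_rot': array([ 3.87720290e-05,  9.93522296e-01,  1.13637343e-01, -5.39840996e-06]), 'force': array([-0.25067894,  0.08382489, -0.19921737]), 'torque': array([ 0.00110293, -0.02582615, -0.03045237]), 'gripper_force': 0.0, 'finger_gap': 0.08531868750216955}
```

View pics/scene.png

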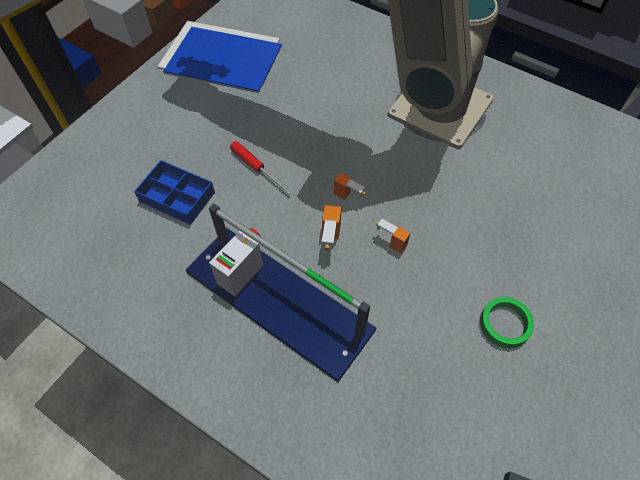

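View pics/side.png

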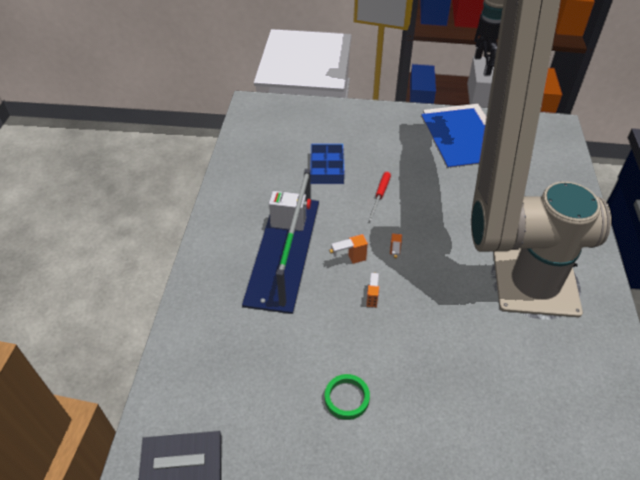

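Scene: there are three orange holders, at (row, col) (231,395), (185,344) and (224,331). The first two are about 55 mm high. The third is about 70 mm high with its hook reaching towards the rail (+x), so it fits the given size. I'll confirm that in a crop and fit the poses.

```bash
python3 - <<'E'
from h import *
for n in ["scene","side"]:
    d=np.load(n+".npz"); P,f=d["P"],d["f"].astype(int); x,y,z=P[...,0],P[...,1],P[...,2]
    box=(x>.43)&(x<.56)&(y>-.09)&(y<.03)
    org=(f[...,0]>1.6*f[...,2])&(f[...,0]>110)
    top=box&(z>.060)
    for nm,m in [("top",top),("top orange",top&org),("hook",top&~org),("orange all",box&org)]:
        q=P[m][:,:2].astype(np.float32); r=cv2.minAreaRect(q*1000); print(n,nm,len(q),r,P[m].mean(0).round(4),np.percentile(P[m][:,2],[5,50,95]).round(4))
    g=(f[...,1]>1.5*f[...,0])&(f[...,1]>1.5*f[...,2])&(x>.55)&(x<.75)&(abs(y)<.25)&(z>.115)
    bar=(x>.6)&(x<.72)&(y>-.2)&(y<.16)&(z>.118)&(z<.139)
    q=P[bar]; l=cv2.fitLine(q.astype(np.float32),cv2.DIST_HUBER,0,.01,.01).ravel(); print("bar",len(q),l)
    q=P[g]; print("green",len(q),q.mean(0),q[q[:,1].argsort()[[2,-3]]])
    nv=(x>.55)&(x<.8)&(abs(y)<.28)&(z<.017)&(z>.008)&(f[...,2]>1.3*f[...,0])
    print("base",cv2.minAreaRect((P[nv][:,:2]*1000).astype(np.float32)),np.median(P[nv][:,2]))
    gt=(x>.6)&(x<.78)&(y>-.18)&(y<-.06)&(z>.095)&(z<.108)
    print("gauge top",cv2.minAreaRect((P[gt][:,:2]*1000).astype(np.float32)),np.median(P[gt][:,2]))
f=np.load("scene.npz")["f"]; save("crop",f[160:270,290:430],5)
E
```

```text
scene top 567 ((495.4144592285156, -19.485271453857422), (99.73844146728516, 36.125572204589844), 25.848434448242188) [ 0.4915 -0.0214  0.0688] [0.0648 0.0691 0.072 ]
scene top orange 264 ((494.85003662109375, -19.214344024658203), (98.90975189208984, 35.54268264770508), 27.215923309326172) [ 0.4715 -0.031   0.0689] [0.0653 0.069  0.0721]
scene hook 303 ((496.1366271972656, -19.004703521728516), (98.10535430908203, 35.1009521484375), 25.10788917541504) [ 0.509  -0.0129  0.0688] [0.0647 0.0691 0.0719]
scene orange all 273 ((486.93597412109375, -21.597434997558594), (113.25431060791016, 37.480003356933594), 32.89563751220703) [ 0.4731 -0.0304  0.0682] [0.0618 0.069  0.072 ]
bar 1256 [ 6.1730906e-02  9.9809259e-01 -6.9979997e-04  6.3547057e-01
 -5.9037195e-03  1.3421538e-01]
green 343 [0.63894407 0.06923124 0.13452198] [[0.64137565 0.02000456 0.13419113]
 [0.64542338 0.11771138 0.13365125]]
base ((667.089599609375, -33.08563232421875), (390.04986572265625, 130.17185974121094), 86.93879699707031) 0.011494675938353037
gauge top ((658.06689453125, -127.2821273803711), (52.70987319946289, 1
[... 488 characters left out ...]
, 21.534982681274414) [ 0.5094 -0.0142  0.0702] [0.063  0.0707 0.0751]
side orange all 212 ((478.31134033203125, -25.870376586914062), (130.03680419921875, 47.72248458862305), 41.436378479003906) [ 0.4696 -0.0289  0.0635] [0.0078 0.0697 0.0752]
bar 459 [ 0.05585029  0.9983895  -0.00995708  0.63415164 -0.00516457  0.13472648]
green 162 [0.63810695 0.06810367 0.13629069] [[0.6337788  0.0180001  0.13232227]
 [0.63894902 0.11424145 0.13720403]]
base ((667.5018920898438, -32.48817443847656), (391.70843505859375, 128.712158203125), 86.84632110595703) 0.013103951060864611
gauge top ((658.5841064453125, -128.5076141357422), (57.81631851196289, 105.00360870361328), 86.60302734375) 0.10444228229840777
```

View pics/crop.png

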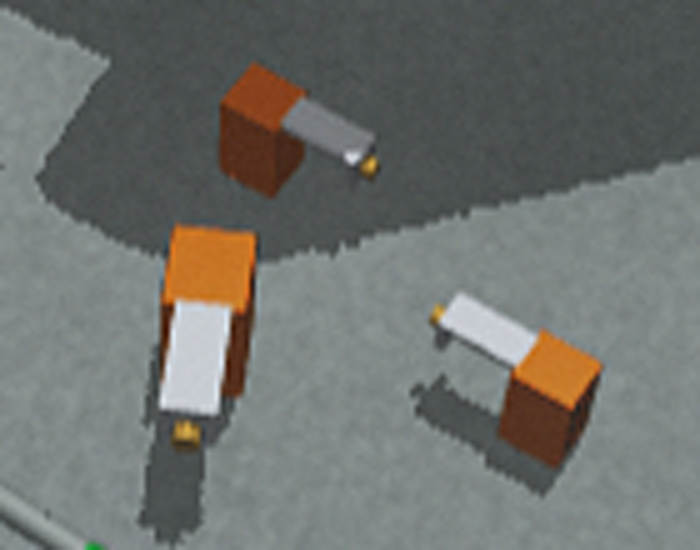

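The crop confirms it: the big holder is at crop (row 265, col 210), hook towards the rail. The other two, at the top and right, are smaller. The holder's centre is about (0.4695, -0.033), yaw about 25.3°. The rail origin is about (0.633, -0.031), yaw about -3.3°. I'll turn the tool the +192° way so the last joint stays in range.

Call:
drive_tool --targets '[[[0.05,0.09,0],[0,0,10.6]],[[0.09,0.16,0],[0,0,21]],[[0.13,0.22,0],[0,0,31.5]],[[0.165,0.29,0],[0,0,42]],[[0.2,0.35,0],[0,0,52.5]],[[0.23,0.4,0],[0,0,63]],[[0.26,0.45,0],[0,0,73.5]],[[0.28,0.49,0],[0,0,84]],[[0.3,0.53,0],[0,0,94.5]],[[0.32,0.56,0],[0,0,105]]]' --gripper 0

```text
clock: 2.05
eef_pos: [0.4518, -0.0642, 0.2318]
ee_rot: [0.001, 0.512, 0.859, 0.0]
force: [0.9, -1.1, -0.2]
finger_gap: 0.0853
gripper_force: 0.0
```

Call:
drive_tool --targets '[[[0.004,0.007,0],[0,0,10.6]],[[0.008,0.014,0],[0,0,21]],[[0.0085,0.016,0],[0,0,31.5]],[[0.0085,0.016,0],[0,0,42]],[[0.0085,0.016,0],[0,0,52.5]],[[0.0085,0.016,0],[0,0,63]],[[0.0085,0.016,0],[0,0,73.5]],[[0.0085,0.016,0],[0,0,84]],[[0.0085,0.016,0],[0,0,87.25]],[[0.0085,0.016,0],[0,0,87.25]],[[0.0085,0.016,0],[0,0,87.25]],[[0.0085,0.016,0],[0,0,87.25]]]'

```text
clock: 3.55
eef_pos: [0.4594, -0.0501, 0.2313]
ee_rot: [0.0, -0.219, 0.976, 0.0]
force: [-0.8, -0.2, 0.3]
finger_gap: 0.0854
gripper_force: 0.0
```

```bash
cat > wrist.py <<'E'
from h import *
c=bot.read_camera("wrist"); P=cloud(c); f=c["frame"].astype(int); save("wrist",c["frame"])
s=bot.get_state(); print(s["clock"],s["eef_pos"],s["ee_rot"],s["joints"])
x,y,z=np.moveaxis(P,2,0)
org=(f[...,0]>1.6*f[...,2])&(f[...,0]>110)
m=(x>.42)&(x<.56)&(y>-.09)&(y<.03)&(z>.062)&(z<.08)
for nm,k in (("all",m),("org",m&org),("hook",m&~org)):
    if k.sum()>5: print(nm,k.sum(),cv2.minAreaRect((P[k][:,:2]*1000).astype(np.float32)),P[k].mean(0))
E
python3 wrist.py
```

```text
3.6 [ 0.45943358 -0.05014439  0.23132579] [ 1.18540659e-06 -2.18857712e-01  9.75756784e-01 -1.71723119e-05] [-2.48713349e-01 -1.48212595e-02 -3.61833080e-01  1.22376686e+00
 -2.95582231e-05 -6.90000644e-01]
all 3003 ((493.4189453125, -19.926734924316406), (97.06885528564453, 35.587406158447266), 25.358901977539062) [ 0.48384786 -0.0246951   0.06936536]
org 1661 ((493.5698547363281, -20.27208709716797), (97.09343719482422, 34.970191955566406), 25.063610076904297) [ 0.46618014 -0.03345322  0.06931543]
hook 1342 ((489.7732238769531, -20.203357696533203), (92.11669158935547, 30.138023376464844), 19.06386947631836) [ 0.50571528 -0.01385513  0.06942717]
```

View pics/wrist.png

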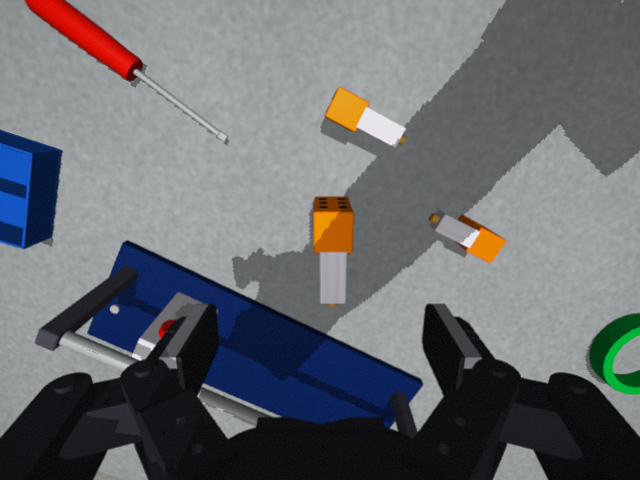

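Wrist view: the holder is at (row 230, col 333), aligned with the fingers. The small ones, at (115,365) and (240,470), are clear of the fingers. The refined centre is (0.4675, -0.033), so I'll go down and grip.

Call:
drive_tool --targets '[[[0.008,0.017,-0.01],[0,0,0]],[[0.008,0.017,-0.05],[0,0,0]],[[0.008,0.017,-0.1],[0,0,0]],[[0.008,0.017,-0.14],[0,0,0]],[[0.008,0.017,-0.175],[0,0,0]],[[0.008,0.017,-0.2],[0,0,0]],[[0.008,0.017,-0.213],[0,0,0]],[[0.008,0.017,-0.213],[0,0,0]],[[0.008,0.017,-0.213],[0,0,0]]]'

```text
clock: 4.72
eef_pos: [0.4686, -0.0334, 0.0193]
ee_rot: [0.001, -0.219, 0.976, -0.0]
force: [-0.4, -0.2, 0.6]
finger_gap: 0.0852
gripper_force: 0.0
```

Call:
drive_tool --targets '[[[0,0,0],[0,0,0]],[[0,0,0],[0,0,0]],[[0,0,0],[0,0,0]],[[0,0,0],[0,0,0]],[[0,0,0],[0,0,0]],[[0,0,0],[0,0,0]],[[0,0,0],[0,0,0]],[[0,0,0],[0,0,0]]]' --gripper 255 --grip_force 70

```text
clock: 5.72
eef_pos: [0.4681, -0.0333, 0.0189]
ee_rot: [0.001, -0.219, 0.976, -0.0]
force: [0.1, -1.0, 5.1]
finger_gap: 0.035
gripper_force: 70.3
```

Call:
drive_tool --targets '[[[0,0,0.03],[0,0,0]],[[0,0,0.07],[0,0,0]],[[0,0,0.115],[0,0,0]],[[0.01,0.01,0.125],[0,0,-4]],[[0.03,0.03,0.125],[0,0,-10]],[[0.055,0.05,0.125],[0,0,-16]],[[0.08,0.07,0.125],[0,0,-22]],[[0.1,0.09,0.125],[0,0,-27]],[[0.115,0.1,0.125],[0,0,-28.6]],[[0.125,0.1045,0.125],[0,0,-28.6]],[[0.129,0.1045,0.125],[0,0,-28.6]],[[0.129,0.1045,0.125],[0,0,-28.6]],[[0.129,0.1045,0.125],[0,0,-28.6]],[[0.129,0.1045,0.125],[0,0,-28.6]]]'

```text
clock: 7.48
eef_pos: [0.596, 0.071, 0.1434]
ee_rot: [-0.0, 0.029, 1.0, -0.0]
force: [0.8, 0.6, -2.3]
finger_gap: 0.0351
gripper_force: 70.2
```

```bash
cat > look.py <<'E'
from h import *
import sys
tag=sys.argv[1]; ps=[]; s=bot.get_state(); print(s["clock"],s["eef_pos"],s["ee_rot"],s["force"],s["torque"])
O=np.array([.633,-.031]); a=np.radians(-3.3); R=np.array([[np.cos(a),np.sin(a)],[-np.sin(a),np.cos(a)]])
print("tcp in rail",(R@(s["eef_pos"][:2]-O)).round(4))
cr=[]
for n in ["scene","side","wrist"]:
    c=bot.read_camera(n); P=cloud(c); f=c["frame"].astype(int)
    np.savez(f"{tag}_{n}.npz",P=P,f=c["frame"])
    ds=[d for d in bot.silhouettes(n,"hanger")]
    Q=np.dstack([(P[...,:2]-O)@R.T,P[...,2]])
    for d in ds:
        q=Q[d["region"]]; q=q[~np.isnan(q[:,0])]
        if len(q) and np.median(q[:,2])>.09: print(n,round(d["score"],2),np.round(d["position"]),len(q),np.percentile(q,[2,50,98],axis=0).round(3).tolist())
    if n!="wrist":
        pos=np.array([[*s["eef_pos"][:2],.13]]); u=cv2.projectPoints(pos,np.array(c["rvec"],float),np.array(c["tvec"],float),c["K"],c["dist_coeffs"])[0].ravel().astype(int)
        r0,c0=max(u[1]-55,0),max(u[0]-75,0); cr.append(cv2.resize(c["frame"][r0:r0+120,c0:c0+150],(400,320),interpolation=cv2.INTER_CUBIC)); print(n,"crop",r0,c0)
    else: cr.append(cv2.resize(c["frame"],(400,300)))
im=np.zeros((600,800,3),np.uint8); im[:300,:400]=cr[0][:300]; im[:300,400:]=cr[1][:300]; im[300:,:400]=cr[2]
save(tag,im)
E
python3 look.py a
```

```text
7.475 [0.5960187  0.07103527 0.1434273 ] [-8.44573228e-05  2.89654430e-02  9.99580409e-01 -3.55825865e-05] [ 0.84732664  0.58309596 -2.30641985] [-0.0045172   0.00147733  0.00066207]
tcp in rail [-0.0428  0.0997]
scene 0.62 [266. 338.] 864 [[-0.04, 0.086, 0.133], [-0.012, 0.103, 0.193], [0.035, 0.119, 0.196]]
scene crop 214 267
side 0.87 [236. 288.] 367 [[-0.06, 0.086, 0.128], [-0.01, 0.107, 0.192], [0.037, 0.119, 0.2]]
side crop 197 228
wrist 0.61 [307.  12.] 1070 [[-0.025, -0.101, 0.083], [-0.018, -0.088, 0.098], [0.054, -0.081, 0.111]]
wrist 0.58 [342. 322.] 17093 [[-0.063, 0.083, 0.132], [-0.06, 0.1, 0.193], [-0.032, 0.117, 0.195]]
```

View pics/a.png

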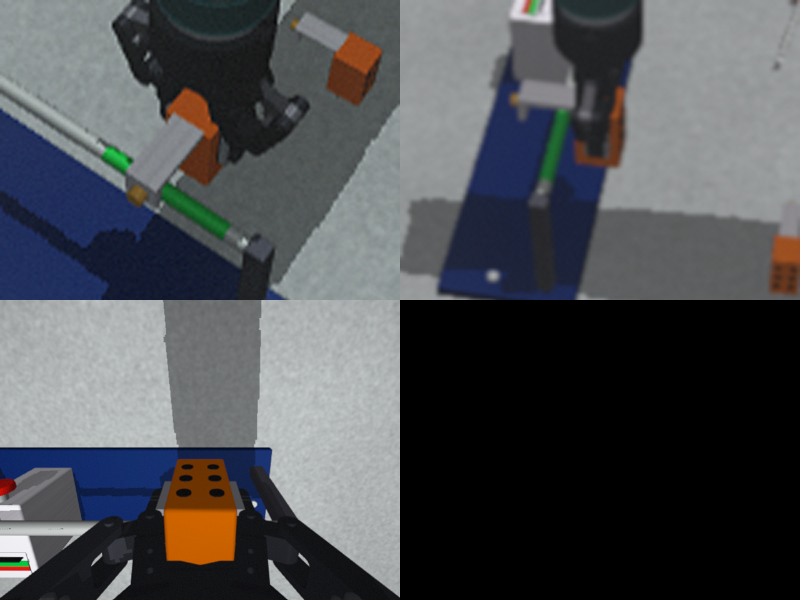

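View: the block sits over the green end, with the strip across the bar at crop (row 175, col 160) and the lip beyond it. Lowering it onto the rail.

Call:
drive_tool --targets '[[[0,0,-0.01],[0,0,0]],[[0,0,-0.022],[0,0,0]],[[0,0,-0.034],[0,0,0]],[[0,0,-0.042],[0,0,0]],[[0,0,-0.048],[0,0,0]],[[0,0,-0.05],[0,0,0]],[[0,0,-0.051],[0,0,0]],[[0,0,-0.051],[0,0,0]],[[0,0,-0.051],[0,0,0]],[[0,0,-0.051],[0,0,0]]]'

```text
clock: 9.02
eef_pos: [0.5966, 0.0713, 0.0926]
ee_rot: [0.0, 0.029, 1.0, 0.0]
force: [0.1, -0.7, -3.0]
finger_gap: 0.0352
gripper_force: 70.2
```

```bash
python3 look.py b; python3 - <<'E'
from h import *
O=np.array([.633,-.031]); a=np.radians(-3.3); R=np.array([[np.cos(a),np.sin(a)],[-np.sin(a),np.cos(a)]])
for n in ["a_wrist","b_wrist","a_side","a_scene","b_side","scene","side"]:
    d=np.load(n+".npz"); P,f=d["P"],d["f"].astype(int); Q=np.dstack([(P[...,:2]-O)@R.T,P[...,2]])
    x,y,z=np.moveaxis(Q,2,0)
    red=(f[...,0]>2*f[...,1])&(f[...,0]>2*f[...,2])&(x>-.04)&(x<0.)&(y>-.13)&(y<-.0)&(z>.05)&(z<.13)
    top=(x>0.01)&(x<.1)&(y>-.15)&(y<-.05)&(z>.098)&(z<.109)
    for m,k in (("red",red),("top",top)):
        q=Q[k]
        if len(q)>5: print(n,m,len(q),np.percentile(q,[2,50,98],axis=0).round(4).tolist())
    bar=(abs(x)<.012)&(y>.0)&(y<.07)&(z>.128)&(z<.142)
    if bar.sum()>20: print(" bar",bar.sum(),np.median(x[bar]).round(4),np.percentile(z[bar],[50,90]).round(4))
E
```

```text
9.025 [0.59661364 0.07134472 0.09258294] [2.30599341e-04 2.87912824e-02 9.99585418e-01 1.10857716e-05] [ 0.07144049 -0.66562482 -3.0484346 ] [0.03703236 0.05144693 0.00165252]
tcp in rail [-0.0422  0.1001]
scene 0.65 [283. 333.] 763 [[-0.039, 0.081, 0.013], [-0.008, 0.103, 0.142], [0.036, 0.119, 0.146]]
scene crop 214 267
side 0.96 [252. 291.] 396 [[-0.06, 0.086, 0.076], [-0.013, 0.107, 0.141], [0.035, 0.119, 0.149]]
side crop 197 228
wrist 0.95 [342. 322.] 16941 [[-0.063, 0.084, 0.081], [-0.06, 0.1, 0.142], [-0.032, 0.117, 0.144]]
a_wrist red 549 [[-0.0247, -0.0978, 0.0835], [-0.0233, -0.0844, 0.0944], [-0.0171, -0.0814, 0.1028]]
a_wrist top 3786 [[0.0281, -0.1083, 0.099], [0.0519, -0.0853, 0.1039], [0.08, -0.0701, 0.1071]]
 bar 502 -0.0069 [0.1331 0.1353]
 bar 936 -0.006 [0.1343 0.1358]
a_side top 170 [[0.0452, -0.1214, 0.0988], [0.0659, -0.0878, 0.1051], [0.0823, -0.069, 0.1087]]
a_scene red 22 [[-0.0221, -0.1028, 0.1016], [-0.0204, -0.092, 0.1056], [-0.0171, -0.0835, 0.1101]]
a_scene top 931 [[0.0116, -0.1181, 0.0993], [0.0481, -0.093, 0.1036], [0.0841, -0.0698, 0.1071]]
 bar 239 0.0009 [0.134  0.1367]
b_side top 176 [[0.0406, -0.1194, 0.0983], [0.0626, -0.0886, 0.1055], [0.0821, -0.0686, 0.1088]]
 bar 27 0.0 [0.1362 0.138 ]
scene red 22 [[-0.0235, -0.1029, 0.1004], [-0.0199, -0.0925, 0.1053], [-0.0179, -0.0835, 0.109]]
scene top 925 [[0.0115, -0.1183, 0.0993], [0.0484, -0.0929, 0.1033], [0.0837, -0.0698, 0.1071]]
 bar 242 0.0014 [0.1341 0.1365]
side red 30 [[-0.0214, -0.1067, 0.0897], [-0.0195, -0.0924, 0.1038], [-0.0151, -0.0821, 0.1124]]
side top 346 [[0.0146, -0.1207, 0.0986], [0.045, -0.0926, 0.105], [0.0814, -0.0699, 0.1088]]
 bar 104 -0.0004 [0.1364 0.1391]
```

View pics/b.png

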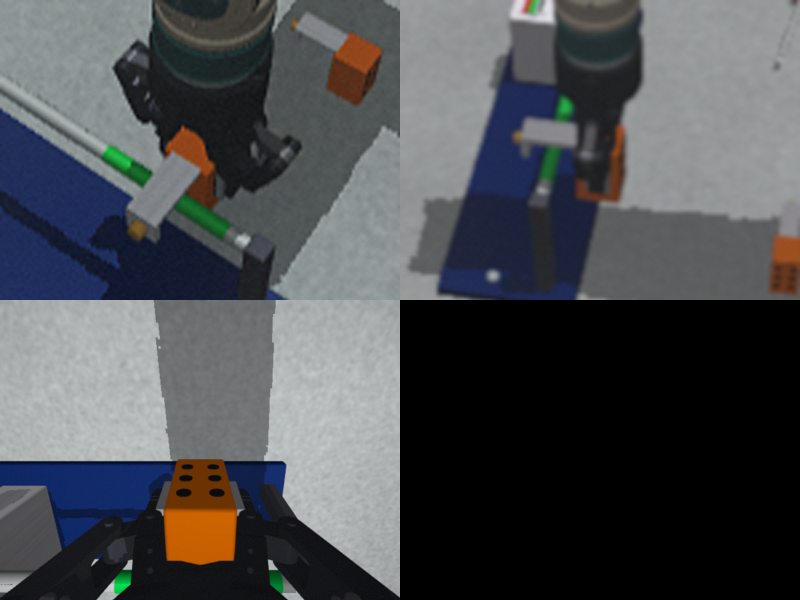

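Hooked: the strip is about 1.6 mm above the bar, with the lip beyond it and hanging below the bar's top. I'll back off 8 mm within the throat and slide to the gauge, whose middle is at rail y ≈ -94 mm.

Call:
drive_tool --targets '[[[-0.004,0.0002,0],[0,0,0]],[[-0.008,0.0005,0],[0,0,0]],[[-0.0083,-0.0045,0],[0,0,0]],[[-0.0089,-0.0145,0],[0,0,0]],[[-0.01,-0.0345,0],[0,0,0]],[[-0.0112,-0.0545,0],[0,0,0]],[[-0.0123,-0.0745,0],[0,0,0]],[[-0.0135,-0.0945,0],[0,0,0]],[[-0.0146,-0.1145,0],[0,0,0]],[[-0.0158,-0.1345,0],[0,0,0]],[[-0.017,-0.1545,0],[0,0,0]],[[-0.0181,-0.1745,0],[0,0,0]],[[-0.0188,-0.1865,0],[0,0,0]],[[-0.0191,-0.1915,0],[0,0,0]],[[-0.0192,-0.1932,0],[0,0,0]],[[-0.0192,-0.1932,0],[0,0,0]],[[-0.0192,-0.1932,0],[0,0,0]],[[-0.0192,-0.1932,0],[0,0,0]]]'

```text
clock: 11.58
eef_pos: [0.5773, -0.1214, 0.0923]
ee_rot: [-0.0, 0.028, 1.0, 0.0]
force: [-0.4, -0.2, -2.7]
finger_gap: 0.0354
gripper_force: 70.2
```

```bash
python3 look.py c
```

```text
11.575 [ 0.57725578 -0.12144053  0.09232055] [-1.03817828e-05  2.84615990e-02  9.99594886e-01  3.40679647e-05] [-0.3713025  -0.23474483 -2.73749112] [ 0.01943359 -0.00052515  0.05114083]
tcp in rail [-0.0504 -0.0935]
scene 0.68 [227. 253.] 702 [[-0.045, -0.107, 0.083], [-0.021, -0.089, 0.141], [0.027, -0.074, 0.146]]
scene crop 158 188
side 0.65 [195. 308.] 323 [[-0.068, -0.143, 0.074], [-0.021, -0.085, 0.139], [0.023, -0.073, 0.149]]
side crop 141 244
wrist 0.7 [342. 320.] 17109 [[-0.071, -0.11, 0.08], [-0.068, -0.094, 0.142], [-0.04, -0.076, 0.144]]
```

View pics/c.png

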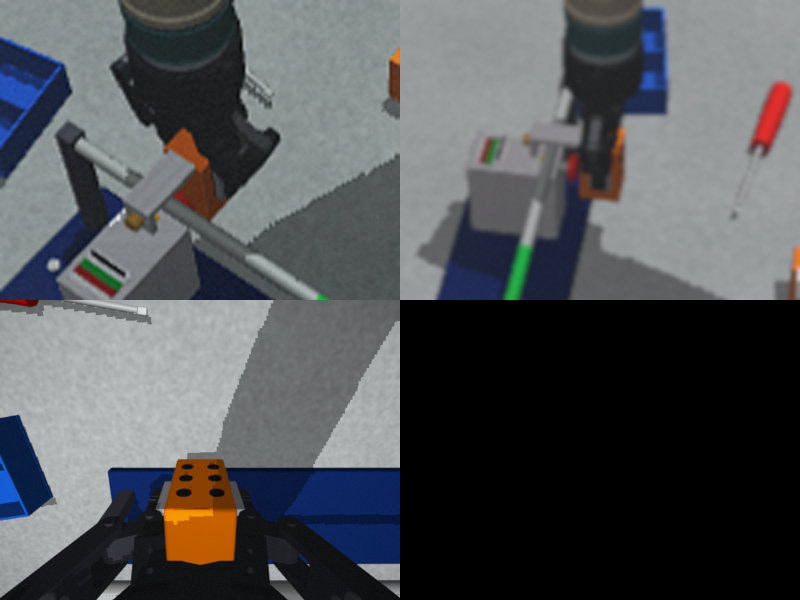

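View: the block hangs in front of the red pad, with the scale and black pointer visible at crop (row 270, col 105). Now I'll press slowly along the rail's +x and watch the force.

Call:
drive_tool --targets '[[[0.003,-0.0005,0],[0,0,0]],[[0.005,-0.0008,0],[0,0,0]],[[0.006,-0.001,0],[0,0,0]],[[0.007,-0.001,0],[0,0,0]],[[0.008,-0.001,0],[0,0,0]],[[0.009,-0.001,0],[0,0,0]],[[0.01,-0.0011,0],[0,0,0]],[[0.011,-0.0012,0],[0,0,0]],[[0.012,-0.0012,0],[0,0,0]],[[0.013,-0.0013,0],[0,0,0]],[[0.014,-0.0013,0],[0,0,0]],[[0.014,-0.0013,0],[0,0,0]],[[0.014,-0.0013,0],[0,0,0]],[[0.014,-0.0013,0],[0,0,0]]]'

```text
clock: 13.62
eef_pos: [0.5897, -0.1231, 0.092]
ee_rot: [-0.002, 0.029, 1.0, -0.0]
force: [-6.4, -0.3, 0.6]
finger_gap: 0.0353
gripper_force: 70.4
```

Call:
drive_tool --targets '[[[0.001,-0.0001,0],[0,0,0]],[[0.002,-0.0001,0],[0,0,0]],[[0.0025,-0.0001,0],[0,0,0]],[[0.0025,-0.0001,0],[0,0,0]],[[0.0025,-0.0001,0],[0,0,0]],[[0.0025,-0.0001,0],[0,0,0]],[[0.0025,-0.0001,0],[0,0,0]],[[0.0025,-0.0001,0],[0,0,0]]]'

```text
clock: 14.62
eef_pos: [0.5913, -0.1231, 0.0918]
ee_rot: [-0.002, 0.029, 1.0, -0.0]
force: [-7.6, -0.5, 2.4]
finger_gap: 0.0354
gripper_force: 70.5
```

```bash
python3 look.py d
```

```text
14.625 [ 0.59134335 -0.12305524  0.09178961] [-2.43979695e-03  2.89176880e-02  9.99578819e-01 -9.69072978e-06] [-7.64281013 -0.51607771  2.38494429] [-0.12236711  1.56329876 -0.05729431]
tcp in rail [-0.0363 -0.0943]
scene 0.87 [228. 246.] 623 [[-0.03, -0.109, 0.103], [-0.0, -0.09, 0.141], [0.041, -0.075, 0.145]]
scene crop 163 182
side 0.92 [196. 305.] 322 [[-0.054, -0.15, 0.015], [-0.005, -0.087, 0.137], [0.044, -0.072, 0.147]]
side crop 140 239
wrist 0.68 [342. 321.] 17028 [[-0.057, -0.111, 0.08], [-0.053, -0.094, 0.141], [-0.026, -0.077, 0.143]]
```

View pics/d.png

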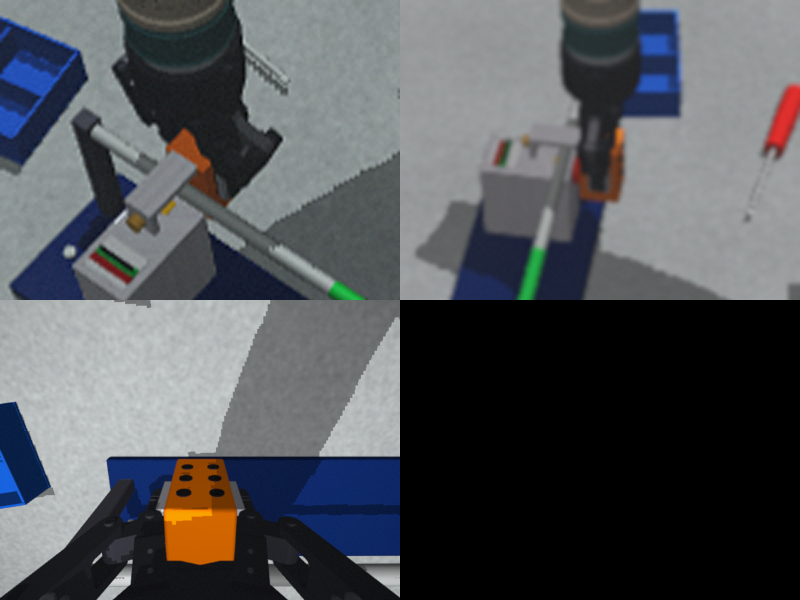

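Call:
drive_tool --targets '[[[0,0,0.0005],[0,0,0]],[[0.0005,0,0.001],[0,0,0]],[[0.001,-0.0001,0.001],[0,0,0]],[[0.001,-0.0001,0.001],[0,0,0]],[[0.001,-0.0001,0.001],[0,0,0]],[[0.001,-0.0001,0.001],[0,0,0]],[[0.001,-0.0001,0.001],[0,0,0]]]'

```text
clock: 15.8
eef_pos: [0.5914, -0.1231, 0.0919]
ee_rot: [-0.003, 0.029, 1.0, 0.0]
force: [-8.1, -0.7, -0.7]
finger_gap: 0.0353
gripper_force: 70.5
```

```bash
python3 look.py e; python3 - <<'E'
from h import *
f=lambda n:np.load(n+".npz")["f"]
o=[cv2.resize(f(n)[225:290,195:275],None,fx=5,fy=5,interpolation=cv2.INTER_CUBIC) for n in ("c_scene","e_scene")]
save("zoom",np.hstack(o))
E
```

```text
15.8 [ 0.59142834 -0.12307179  0.09187706] [-3.43363082e-03  2.90063145e-02  9.99573328e-01  7.33619061e-05] [-8.14165348 -0.72624212 -0.66702972] [-0.25547266  1.66772563 -0.01945254]
tcp in rail [-0.0362 -0.0943]
scene 0.81 [230. 246.] 594 [[-0.029, -0.109, 0.105], [0.003, -0.091, 0.141], [0.041, -0.076, 0.145]]
scene crop 163 182
side 0.6 [194. 303.] 278 [[-0.054, -0.109, 0.078], [-0.018, -0.086, 0.136], [0.04, -0.074, 0.149]]
side crop 140 239
wrist 0.87 [342. 318.] 16882 [[-0.057, -0.111, 0.081], [-0.053, -0.094, 0.142], [-0.026, -0.077, 0.143]]
```

View pics/zoom.png

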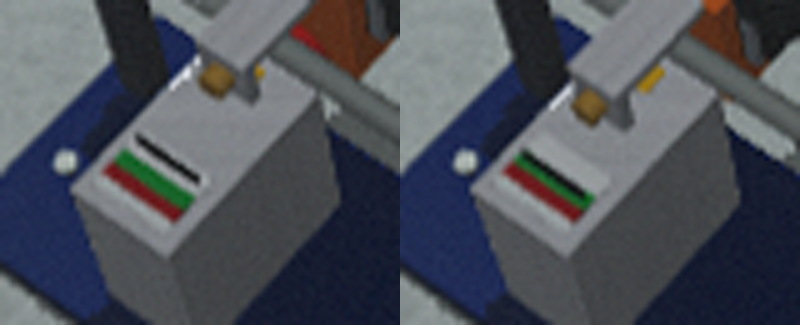

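The left half is before pressing, with the pointer in the white. On the right it stands in the first third of the green. I'll add a little more push to bring it to the middle.

Call:
drive_tool --targets '[[[0.0005,0,0],[0,0,0]],[[0.001,-0.0001,0],[0,0,0]],[[0.0015,-0.0001,0],[0,0,0]],[[0.0015,-0.0001,0],[0,0,0]],[[0.0015,-0.0001,0],[0,0,0]],[[0.0015,-0.0001,0],[0,0,0]],[[0.0015,-0.0001,0],[0,0,0]],[[0.0015,-0.0001,0],[0,0,0]],[[0.0015,-0.0001,0],[0,0,0]],[[0.0015,-0.0001,0],[0,0,0]]]'

```text
clock: 17.35
eef_pos: [0.5925, -0.1231, 0.0919]
ee_rot: [-0.004, 0.029, 1.0, 0.0]
force: [-8.8, -1.9, 0.5]
finger_gap: 0.0354
gripper_force: 70.5
```

```bash
python3 look.py f; python3 - <<'E'
from h import *
f=lambda n:np.load(n+".npz")["f"]
o=[cv2.resize(f(n)[225:290,195:275],None,fx=5,fy=5,interpolation=cv2.INTER_CUBIC) for n in ("e_scene","f_scene")]
save("zoom2",np.hstack(o))
E
```

```text
17.35 [ 0.5924588  -0.12306885  0.09186362] [-3.90796938e-03  2.89958326e-02  9.99571890e-01  7.37127747e-05] [-8.8372388  -1.86815268  0.51714728] [-0.18658088  1.79451248 -0.02167242]
tcp in rail [-0.0352 -0.0942]
scene 0.74 [232. 248.] 650 [[-0.029, -0.109, 0.102], [0.002, -0.09, 0.141], [0.043, -0.075, 0.146]]
scene crop 163 182
side 0.57 [192. 305.] 303 [[-0.052, -0.21, 0.007], [-0.006, -0.087, 0.139], [0.043, -0.073, 0.151]]
side crop 140 239
wrist 0.91 [342. 322.] 17085 [[-0.055, -0.111, 0.08], [-0.052, -0.094, 0.142], [-0.025, -0.077, 0.143]]
```

View pics/zoom2.png

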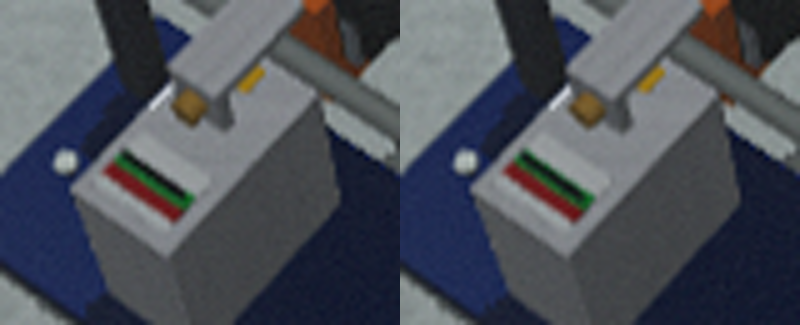

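The pointer is well inside the green, with green showing on both sides. The force is about 8 N, and the block is upright and still hooked on. Handing in.

```bash
python3 -c "
from bench import bot
s=bot.get_state();print(s['clock'],s['force'],s['qvel'].round(4))
print(bot.close_job())"
```

```text
17.65 [-8.78564982 -0.56052674 -0.32183198] [-0.0004 -0.0009 -0.0004 -0.0027 -0.0006 -0.001 ]
the job is handed in; nothing more can be done
None
```

The bit holder was hooked on at the green end, slid along to the gauge, and is held upright against the red pad at about 8 N with the pointer in the green; I handed the job in at 17.65 s.

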